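# Gauge a riser's leg socket and fit the leg that suits its depth

## Robot

A 6-joint arm with a two-finger parallel gripper is mounted at the origin on the work surface; the furniture and walls round the work are solid. World frame = base frame: x ahead of the robot, y to its left, z up, the work surface at z = 0. Lengths are in m, angles in rad, forces in N, time in s.
With the tool pointing down it reaches from about 0.325 to 0.85 m from the base axis. Payload 15.5 kg.
Tool frame: the origin (TCP) lies at the centre of the arm's flange, where the gripper is bolted on; the fingertips stand 191 mm ahead of it and the grasp point (between the pads) lies 172 mm ahead of it; z points along the fingers, y is the line along which they close (so a half turn about z gives the same grasp; the last joint's range is limited). The gripper opens to 91 mm and grips with 3 to 60 N. Pads are 32 mm wide; open, the fingers measure 118 mm over their backs; the gripper's body (76 mm by 178 mm) begins 60 mm behind the grasp point.
Start: joints at [1.238, 0.494, 1.345, -0, 1.302, -0.096], TCP at [0.147, 0.607, 0.405] pointing down, gripper open.
Joint ranges: [-2.91, 2.91], [-0.82, 2.16], [0.22, 2.67], [-1.22, 4.37], [0.12, 2.79], [-3.08, 3.08]. Speed limits (rad/s): [1.89, 1.89, 2.57, 3.01, 3.01, 3.01].

## Interface

Orientations are given as a unit quaternion [x, y, z, w].
In Python, from rig import ctrl gives the robot as it stands.
- The arm moves only by the tool servo_tool, never from a script. Its argument "rows" is a list that holds one entry, the list of rows, each a list of 5 numbers: the shift along the tool's x, y, z in mm, then the turn about the tool's z in rad, then the closure, from -1 (fully open) to 1 (shut). In form: [[[tx, ty, tz, roll, grip], ...]]. A call has 1 to 5 rows; each row is the pose to reach, as a shift and turn from the pose commanded when the call began, along the tool's axes at that moment; what a row does not reach only later rows make up. A row lasts 1/12 s, in which the tool goes at most 41.7 mm and 7.16 degrees, less where a joint would pass 70% of its speed; a pose out of reach is approached as far as the arm can. A call with a gripper value outside its range is refused whole. The fingers move at their own pace and stop on an object; "newtons" is the grip in N (left out, the last holds). Time passes only in rows, so rows that repeat a pose let the fingers close. It gives the time, the measured TCP pose, the force, the opening and the grip force at its end, in the units of the state.
- ctrl.read_state(): the state, without advancing time (a new reading comes with each control period).
- ctrl.capture(name): name is "side" or "top" or "wrist"; returns (picture, depth): 420x560x3 uint8, red, green, blue; 420x560 float32, m along the optical axis (not along the pixel's ray), 0 where there is no reading.
- ctrl.camera_model(name): a dict with "vertical_fov" (degrees; the focal length in pixels is half the picture's height over the tangent of half this angle, whatever the lens; pixels are square), "cx", "cy" (the principal point, pixels), "eye" and "attitude" of the camera in the world. Camera axes: x right, y up, looking along -z (the intrinsics and any distortion apply to the point x, -y, -z); pixel columns grow to the right and rows downward; lengths in m; the calibration is good to about 2 mm. A picture is of the moment at which its call begins: read the wrist's pose just before it. camera_model takes no time and is no camera call; for the wrist camera it gives the pose at the moment of the call.
- ctrl.close_job(): hands the job in; it is judged then, once.
Trained networks look in the newest picture that a camera, given by its name, has taken for a name from the list of things; names that differ only in an ending like _2 or _b are one class to them, and where a whole thing is asked for, a point or a joint stands for the part that bears it (a point fixed in the world has none). Each returns a list of dicts, best first, with "confidence" (0 to 1); they miss things now and then, are a little off and sometimes report something else, mostly with a low value. They report only what shows in the picture. A call takes as long as a camera call.
- ctrl.look_for(camera, thing): "pixel" ([column, row] in pixels, amid what is visible of it).
- ctrl.place_of(camera, thing): "pixel" ([column, row] in pixels: a listed point, or the origin of a listed thing).
The state is a dict: "clock": time; "joints": joint angles; "qvel": joint speeds; "joint_torque": joint torques, N m; "eef_pos": TCP position; "tool_rot": TCP orientation; "contact_force": force on the tool from outside, world axes, zero at the start; "torque": the same for the moment, N m; "grip_width": finger opening in m; "gripper_force": force on a finger pad.
Only numpy, scipy, OpenCV 4.12 (cv2) and the standard library are available. Lean on these libraries where they do the work, as an engineer would, in place of code of your own. Each camera call takes 0.05 s, during which the arm holds its last target. There are 200 camera calls.

## Task

The speaker riser lies upside down with three legs fitted and one socket empty. Take the depth rod from its stand, feel gently for the bottom of the empty socket with it, and hang the rod back in its stand; then stand the spare leg that suits that depth in the socket, fully home without ramming it, so that it ends level with the other three. Leave the other things on the shelf where they are.

Things in the scene. Friction and masses are not known exactly. Their poses are not given: they have to be found in the camera images.
- riser: small oak speaker riser lying upside down on the desk shelf; it does not move. Board 130 (x) by 170 (y) by 12 mm, origin at the middle of its lower face, z up. Four corner blocks 40 by 40 mm, tops at z = 48 mm, centred at x = +-43, y = +-63 mm; three carry a fitted square leg 18 by 18 mm that stands 46 mm out. The block at x = -43, y = +63 mm has the empty socket. Aprons between them are lower
- desk_shelf: white desk shelf on which all the work lies, fixed: 350 (x) by 400 (y) mm, its top at z = 170 mm; origin under its middle, level with the desk, x to the wall, y to the left. The big monitor's upright panel, 18 mm thick, hangs over its front part, parallel to y: at x = -135 mm from its left edge at y = -44 mm on to the right, from 182 to 548 mm above the desk. Keep arm and hand clear of it
- socket (a point): centre of the mouth of the empty leg socket, level with its block's top face: a square blind hole 19.5 by 19.5 mm with a slightly chamfered mouth and sides along the riser's x and y, going straight down to a flat hard bottom. Its depth, 16, 26 or 36 mm, differs from riser to riser and no pose gives it
- level (a point): the point 46 mm straight above the middle of the socket's mouth, at the height of the tops of the three fitted legs: where the middle of the top of the suitable leg comes to be
- rod: depth rod, about 70 g, 83 mm long: a round steel shaft 8 mm thick and 45 mm long with dark rings 16, 26 and 36 mm from its end, below a square aluminium handle 16 by 16 by 38 mm. Origin at the middle of the shaft's lower end, z along the rod to the handle (z = 45 to 83 mm), x and y square to the handle's faces. Starts upright, hanging by the lower end of its handle in its stand
- rod_tip: the last 10 mm of the rod's shaft, of black plastic; origin at its lower end, which is the end that feels for the bottom; axes as the rod. Not to be gripped or pressed hard: the rod is held by its handle
- rod_stand: the rod's stand, fixed on the shelf: a grey block 30 by 30 mm, 53 mm high, on a steel foot plate 50 by 50 mm; origin at the middle of its underside, z up
- stand_hole (a point): centre of the mouth of the round hole in the top of the stand, 53 mm above the shelf; 11 mm wide and 49 mm deep. With the rod in it the handle rests on the top of the block and the rod's lower end is 45 mm below the mouth
- leg_short: the short one of the three spare legs: a square oak stick 18 by 18 mm, 62 mm long, about 30 g, with a chamfered lower end and a small round felt on its upper end. Starts upright on the shelf. Origin at the middle of its lower end, z up the leg, x and y square to its faces. Fully home in a socket 16 mm deep it stands 46 mm out
- leg_short_top (a point): middle of the upper (felt) end of the short leg
- leg_middle: the middle one of the three spare legs: a square oak stick 18 by 18 mm, 72 mm long, about 30 g, with a chamfered lower end and a small round felt on its upper end. Starts upright on the shelf. Origin at the middle of its lower end, z up the leg, x and y square to its faces. Fully home in a socket 26 mm deep it stands 46 mm out
- leg_middle_top (a point): middle of the upper (felt) end of the middle leg
- leg_long: the long one of the three spare legs: a square oak stick 18 by 18 mm, 82 mm long, about 30 g, with a chamfered lower end and a small round felt on its upper end. Starts upright on the shelf. Origin at the middle of its lower end, z up the leg, x and y square to its faces. Fully home in a socket 36 mm deep it stands 46 mm out
- leg_long_top (a point): middle of the upper (felt) end of the long leg
- note_pad: block of sticky notes 76 by 77 by 13 mm lying on the shelf; not part of the job. Origin at the middle of its underside
- staple_box: teal card box 36 by 58 by 16 mm lying on the shelf; not part of the job. Origin at the middle of its underside
- ssd: dark blue pocket drive 52 by 76 by 10 mm lying on the shelf; not part of the job. Origin at the middle of its underside
- charger_cube: white charger cube 46 by 34 by 32 mm lying on the shelf; not part of the job. Origin at the middle of its underside

How it is judged:
On the way:
1. the rod, held in the empty socket, is pressed gently on its bottom (z of rod_tip in the frame of socket below -0.0135 m and horizontal distance between rod_tip and socket below 0.009 m and angle between rod's own z axis and vertical below 0.2 rad and contact force between rod_tip and anything else above 1 N), for 0.1 s.
At the end, for the whole second after the job is handed in: one of the spare legs stands upright and still in the socket, its top within 2.5 mm of the height of the other legs' tops and within 5 mm sideways, and the rod hangs upright and still in its stand, its handle down on the block within 5 mm (((horizontal distance between leg_short_top and level below 0.005 m and z of leg_short_top in the frame of level between -0.0025 and 0.0025 m and angle between leg_short's own z axis and vertical below 0.08 rad and linear speed of leg_short below 0.01 m/s) or (horizontal distance between leg_middle_top and level below 0.005 m and z of leg_middle_top in the frame of level between -0.0025 and 0.0025 m and angle between leg_middle's own z axis and vertical below 0.08 rad and linear speed of leg_middle below 0.01 m/s) or (horizontal distance between leg_long_top and level below 0.005 m and z of leg_long_top in the frame of level between -0.0025 and 0.0025 m and angle between leg_long's own z axis and vertical below 0.08 rad and linear speed of leg_long below 0.01 m/s)) and horizontal distance between rod_tip and stand_hole below 0.006 m and z of rod_tip in the frame of stand_hole below -0.04 m and angle between rod's own z axis and vertical below 0.08 rad and linear speed of rod below 0.02 m/s); the robot touches nothing.
It fails at once if the rod's tip is pressed on anything with more than 30 N (contact force between rod_tip and anything else above 30 N).
It fails at once if a leg is rammed against the riser with more than 35 N (contact force between any of leg_short, leg_middle, leg_long and riser above 35 N).
It fails at once if the note pad, staple box, drive or charger is pushed more than 20 mm away (distance of any of note_pad, staple_box, ssd, charger_cube from where it was at the start of the episode above 0.02 m).
It also fails if it takes over 64 s, if anything falls off the work surface, if the arm or the gripper's body presses on something with over 40 N, if the wrist force passes 120 N, or if a joint passes its speed limit or range.

## Working session

There is one attempt and no reset: what is moved stays moved. The work goes in short steps, Python scripts to look and compute and a tool call to move; the robot and the scene stay as the last step left them, time stands still between calls to the robot, and variables do not carry over. Pictures are saved under pics/ and viewed, at most 10 in all, crops included, and the job is handed in when it is done.

Besides the shell and the picture viewer there is one more tool, called after "Call:" as a command line: name --argument value ..., lists and objects as JSON in quotes. servo_tool: Moves the arm, as the interface text tells. Its arguments: {"type":"object","properties":{"rows":{"type":"array","items":{"type":"array","items":{"type":"array","items":{"type":"number"}}}},"newtons":{"type":"number"}},"required":["rows"]}

```bash
mkdir -p pics; ls; cat > h.py <<'E'
import numpy as np, cv2
from scipy.spatial.transform import Rotation as R
from rig import ctrl
def cam(n):
    m=ctrl.camera_model(n); return m
def ray(m,px,H=420):
    f=H/2/np.tan(np.radians(m["vertical_fov"])/2)
    K=np.array([[f,0,m["cx"]],[0,f,m["cy"]],[0,0,1]])
    d=m.get("distortion"); 
    p=cv2.undistortPoints(np.array([[px]],float),K,None if d is None else np.array(d,float))[0,0]
    return np.array([p[0],-p[1],-1.])
def rot(m):
    a=np.array(m["attitude"],float)
    return a if a.shape==(3,3) else R.from_quat(a).as_matrix()
def at_z(m,px,z):
    d=rot(m)@ray(m,px); e=np.array(m["eye"]); return e+d*(z-e[2])/d[2]
def at_d(m,px,dep):
    return np.array(m["eye"])+rot(m)@ray(m,px)*dep
E
python3 - <<'E'
from h import *
for n in ("side","top","wrist"):
    m=cam(n);print(n,m)
    p,d=ctrl.capture(n); cv2.imwrite(f"pics/{n}0.png",p[:,:,::-1]); np.save(f"pics/{n}0.npy",d)
    for t in "riser socket level rod rod_stand stand_hole leg_short_top leg_middle_top leg_long_top leg_short leg_middle leg_long note_pad staple_box ssd charger_cube".split():
        r=ctrl.place_of(n,t)
        print(t,[(np.round(q["pixel"]),round(q["confidence"],2),np.round(at_d(m,q["pixel"],d[int(np.clip(q["pixel"][1],0,419)),int(np.clip(q["pixel"][0],0,559))]),3)) for q in r[:2]])
print(ctrl.read_state())
E
```

```text
pics
side {'vertical_fov': 48.25385562069674, 'cx': 278.65424073225915, 'cy': 210.5167082959709, 'eye': array([0.51924284, 1.20922699, 0.4917946 ]), 'attitude': array([0.02165304, 0.56889669, 0.82175825, 0.0245168 ])}
riser [(array([261., 212.]), 0.91, array([0.498, 0.437, 0.198]))]
socket [(array([280., 199.]), 0.93, array([0.463, 0.418, 0.216]))]
level [(array([285., 174.]), 0.66, array([0.446, 0.312, 0.231]))]
rod []
rod_stand [(array([335., 262.]), 0.69, array([0.393, 0.595, 0.178]))]
stand_hole []
leg_short_top [(array([315., 193.]), 0.66, array([0.411, 0.489, 0.251]))]
leg_middle_top [(array([356., 196.]), 0.61, array([0.29 , 0.274, 0.169])), (array([319., 223.]), 0.48, array([0.395, 0.443, 0.178]))]
leg_long_top [(array([311., 194.]), 0.82, array([0.419, 0.497, 0.252]))]
leg_short [(array([320., 224.]), 0.75, array([0.394, 0.444, 0.177])), (array([339., 229.]), 0.55, array([0.389, 0.588, 0.228]))]
leg_middle [(array([353., 242.]), 0.58, array([0.349, 0.511, 0.171]))]
leg_long [(array([305., 242.]), 0.96, array([0.427, 0.501, 0.169]))]
note_pad [(array([334., 198.]), 0.64, arra
[... 2416 characters left out ...]
ts': array([ 1.23753286e+00,  4.93589125e-01,  1.34549876e+00, -1.00838030e-05,
        1.30249179e+00, -9.55131745e-02]), 'qvel': array([-4.56898295e-05,  2.56142109e-04, -7.02454372e-04, -5.31627173e-04,
       -2.44845647e-03,  2.57733297e-04]), 'joint_torque': array([-1.74932993e-03, -8.78697824e+01, -3.82217824e+01,  7.05024996e-02,
        4.45415452e-02,  5.31643082e-05]), 'eef_pos': array([0.14720526, 0.60741976, 0.40472215]), 'tool_rot': array([1.18594042e-01, 9.92942825e-01, 5.30830882e-06, 6.13122528e-06]), 'contact_force': array([-0.57383486,  0.06997408, -0.75522115]), 'torque': array([0.00952442, 0.02376776, 0.03687034]), 'gripper_force': 0.0, 'grip_width': 0.09102963736562955}
```

```bash
python3 - <<'E'
import cv2,numpy as np
a=cv2.imread("pics/top0.png")[120:330,150:410]; b=cv2.imread("pics/side0.png")[120:330,140:400]
cv2.imwrite("pics/top0c.png",cv2.resize(a,None,fx=2.86,fy=2.86,interpolation=cv2.INTER_CUBIC)[:600,:])
cv2.imwrite("pics/side0c.png",cv2.resize(b,None,fx=2.86,fy=2.86,interpolation=cv2.INTER_CUBIC)[:600,:])
E
```

```text
(no output)
```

View pics/top0c.png

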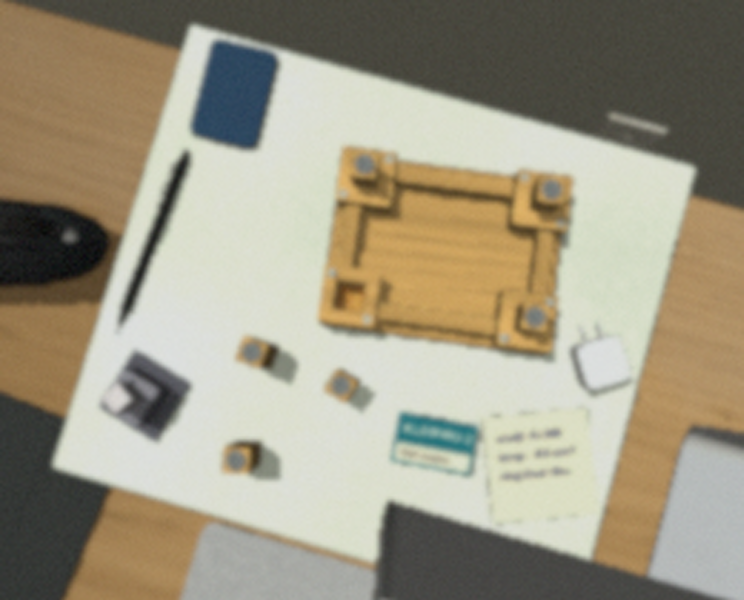

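View pics/side0c.png

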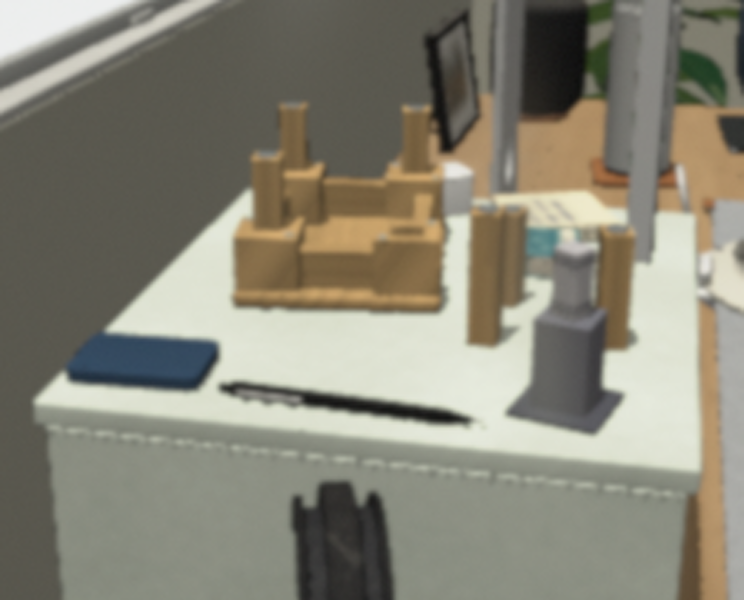

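Top view: stand and rod at crop (118,400), long leg (252,350), short (340,385), middle (238,458). The socket is at (348,297), and the panel edge starts at (385,505). The side view agrees, with the rod hanging in its stand. Next I refine the poses from the depth cloud.

```bash
python3 - <<'E'
from h import *
m=cam("top"); d=np.load("pics/top0.npy")
H,W=d.shape; f=H/2/np.tan(np.radians(m["vertical_fov"])/2)
u,v=np.meshgrid(np.arange(W),np.arange(H))
P=np.stack([(u-m["cx"])/f*d,-(v-m["cy"])/f*d,-d],-1)@rot(m).T+np.array(m["eye"])
np.save("pics/P.npy",P)
Z=P[...,2]
print("floor z", np.median(Z[(abs(P[...,0]-.5)<.05)&(abs(P[...,1]-.55)<.02)]))
def comp(z0,z1,reg=None,minn=12):
    k=((Z>z0)&(Z<z1)&(d>0)).astype(np.uint8)
    n,l,s,c=cv2.connectedComponentsWithStats(k)
    for i in range(1,n):
        if s[i,4]<minn: continue
        q=P[l==i]; 
        if q[:,0].max()>.75 or s[i,4]>20000: print("big",s[i,4],q.min(0),q.max(0)); continue
        r=cv2.minAreaRect(q[:,:2].astype(np.float32))
        print(s[i,4],np.round(np.median(q,0),4),"rect",np.round(r[0],4),np.round(r[1],3),round(r[2],1))
print("tops>.225");comp(.225,.30)
print("blocks");comp(.205,.224)
print("shelf");comp(.155,.30)
print("panel");comp(.5,.7)
E
```

```text
floor z 0.16947420185356327
tops>.225
big 13283 [ 0.62122387 -0.14834028  0.22500367] [0.91673029 0.95650581 0.2999663 ]
122 [0.5403 0.4175 0.2628] rect [0.5435 0.418 ] [0.018 0.018] 83.2
132 [0.5268 0.2949 0.2629] rect [0.5287 0.293 ] [0.018 0.018] 82.9
114 [0.4429 0.3041 0.2631] rect [0.4436 0.3029] [0.018 0.018] 83.0
104 [0.4167 0.4897 0.251 ] rect [0.4172 0.491 ] [0.018 0.018] 71.0
86 [0.395  0.4317 0.2316] rect [0.3955 0.4316] [0.018 0.018] 59.6
114 [0.3847 0.576  0.2587] rect [0.3847 0.5783] [0.016 0.017] 41.6
108 [0.3601 0.1365 0.263 ] rect [0.35  0.096] [0.089 0.008] 72.2
100 [0.3446 0.4996 0.241 ] rect [0.3446 0.5005] [0.017 0.018] 0.6
787 [0.2774 0.2599 0.2651] rect [0.2759 0.2546] [0.3   0.017] 78.1
301 [ 0.1936 -0.0509  0.2647] rect [ 0.193  -0.0541] [0.15  0.001] 75.2
60 [0.173  0.6504 0.2423] rect [0.1701 0.6505] [0.016 0.008] 30.8
54 [0.1624 0.6511 0.2684] rect [0.1608 0.6511] [0.004 0.03 ] 83.6
21 [0.1503 0.5493 0.2365] rect [0.1599 0.5464] [0.013 0.03 ] 48.4
39 [0.1475 0.6558 0.281 ] rect [0.1492 0.6543] [0.004 0.021] 74.9
366 [0.1191 0.0286 0.2662] rect [0.1162 0.01
[... 1218 characters left out ...]
3] [0.038 0.133] 2.1
193 [0.3597 0.1362 0.2348] rect [0.3464 0.0846] [0.113 0.008] 72.2
437 [ 0.1909 -0.0622  0.2472] rect [ 0.1897 -0.0666] [0.176 0.001] 75.0
82 [0.1724 0.65   0.2363] rect [0.1687 0.6503] [0.018 0.008] 24.7
58 [0.1616 0.6513 0.2671] rect [0.1588 0.6513] [0.004 0.034] 83.3
30 [0.1503 0.5519 0.2318] rect [0.1595 0.5467] [0.013 0.031] 48.4
39 [0.1475 0.6558 0.281 ] rect [0.1492 0.6543] [0.004 0.021] 74.9
509 [0.1162 0.0296 0.2556] rect [0.1025 0.0188] [0.047 0.089] 19.2
panel
3021 [0.7134 0.1096 0.5256] rect [0.7204 0.1356] [0.202 0.008] 75.0
6967 [0.2661 0.2444 0.5473] rect [0.2598 0.2308] [0.354 0.02 ] 75.0
1318 [0.2272 0.5975 0.5623] rect [0.2219 0.5943] [0.084 0.014] 72.7
```

Call:
servo_tool --rows '[[[-15,2,-35,0,-1],[-45,5,-60,0,-1],[-80,9,-80,0,-1],[-115,13,-90,0,-1],[-155,18,-95,0,-1]]]' --newtons 20

```text
clock: 2.97
eef_pos: [0.3029, 0.5882, 0.5022]
tool_rot: [0.118, 0.993, 0.001, 0.001]
contact_force: [0.4, 1.1, -0.2]
grip_width: 0.0912
gripper_force: 0.0
```

Call:
servo_tool --rows '[[[-40,5,0,0,-1],[-83,10,0,0,-1],[-83,10,0,0,-1],[-83,10,0,0,-1]]]'

```text
clock: 3.3
eef_pos: [0.3875, 0.5778, 0.499]
tool_rot: [0.12, 0.993, -0.0, -0.0]
contact_force: [-0.7, -0.1, 0.1]
grip_width: 0.0915
gripper_force: 0.0
```

```bash
cat >> h.py <<'E'
def cloud(n):
    s=ctrl.read_state(); m=cam(n); p,d=ctrl.capture(n)
    H,W=d.shape; f=H/2/np.tan(np.radians(m["vertical_fov"])/2)
    u,v=np.meshgrid(np.arange(W),np.arange(H))
    P=np.stack([(u-m["cx"])/f*d,-(v-m["cy"])/f*d,-d],-1)@rot(m).T+np.array(m["eye"])
    P[d==0]=np.nan
    return s,m,p,P
def axes(s):
    return R.from_quat(s["tool_rot"]).as_matrix()
def rel(s,w):  # mm from TCP in tool axes
    return np.round(axes(s).T@(np.array(w)-s["eef_pos"])*1000,1)
def yaw(s):
    y=axes(s)[:,1]; return np.degrees(np.arctan2(y[1],y[0]))
def tops(P,bands):
    for nm,c,z0,z1 in bands:
        k=(P[...,2]>z0)&(P[...,2]<z1)&(np.hypot(P[...,0]-c[0],P[...,1]-c[1])<.02)
        q=P[k]
        if len(q)<30: print(nm,"few",len(q)); continue
        r=cv2.minAreaRect(q[:,:2].astype(np.float32))
        print(nm,len(q),"z",round(np.median(q[:,2]),4),"c",np.round(r[0],4),np.round(r[1],4),"yaw",round(r[2],1))
B=[("rod",(.3848,.578),.25,.267),("long",(.417,.491),.245,.258),("short",(.3955,.4316),.226,.238),("mid",(.3446,.5005),.235,.248),
("fl1",(.5435,.418),.257,.27),("fl2",(.5287,.293),.257,.27),("fl3",(.4436,.3029),.257,.27),("block",(.4584,.428),.213,.223)]
E
python3 - <<'E'
from h import *
s,m,p,P=cloud("wrist"); cv2.imwrite("pics/w1.png",p[:,:,::-1])
print(s["clock"],s["joints"],s["eef_pos"],yaw(s)); tops(P,B)
print(rot(m)@[0,0,-1],m["eye"])
E
```

```text
3.3 [ 8.94351618e-01  5.38404287e-01  1.00703935e+00 -1.52304003e-04
  1.59673970e+00 -4.35574460e-01] [0.38749614 0.57784656 0.49898996] 76.1989294262988
rod 722 z 0.2603 c [0.3857 0.58  ] [0.0164 0.0163] yaw 42.7
long few 0
short 288 z 0.2313 c [0.3967 0.437 ] [0.0125 0.0153] yaw 62.7
mid 817 z 0.2418 c [0.3456 0.5024] [0.0188 0.0181] yaw 88.2
fl1 few 0
fl2 few 0
fl3 few 0
block few 0
[ 0.25237112 -0.06215745 -0.96563206] [0.31551296 0.59582442 0.47864399]
```

View pics/w1.png

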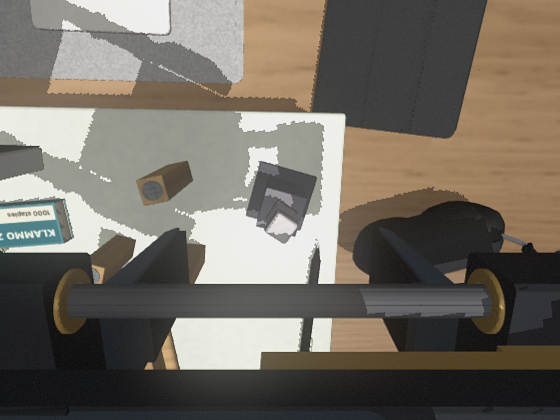

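Call:
servo_tool --rows '[[[0,0,0,0.12,0],[0,0,0,0.24,0],[0,0,10,0.36,0],[0,0,20,0.48,0],[0,0,30,0.585,0]]]'

```text
clock: 3.77
eef_pos: [0.3835, 0.579, 0.4697]
tool_rot: [0.402, 0.916, 0.0, -0.0]
contact_force: [-0.6, 0.2, 0.2]
grip_width: 0.0608
gripper_force: 0.0
```

Call:
servo_tool --rows '[[[0,0,0,0,0],[0,0,0,0,0]]]'

```text
clock: 3.93
eef_pos: [0.3839, 0.5789, 0.4697]
tool_rot: [0.398, 0.917, -0.0, -0.0]
contact_force: [-0.4, 0.4, 0.4]
grip_width: 0.0474
gripper_force: 0.0
```

```bash
python3 - <<'E'
from h import *
s,m,p,P=cloud("wrist"); cv2.imwrite("pics/w2.png",p[:,:,::-1])
print(s["clock"],s["joints"],s["eef_pos"],yaw(s),s["grip_width"]); tops(P,B)
print(rel(s,[.3853,.579,.247]))
s,m,p,P=cloud("top"); tops(P,B)
s,m,p,P=cloud("side"); 
# arm envelope: points in side cloud above z .45 : r along arm direction vs z min
j=s["joints"][0]; e=np.array([np.cos(j),np.sin(j)]); n=np.array([-e[1],e[0]])
Q=P[np.isfinite(P[...,0])]; a=Q[:,:2]@e; b=Q[:,:2]@n
for r0 in np.arange(-.1,.8,.05):
    k=(a>r0)&(a<r0+.05)&(abs(b)<.15)&(Q[:,2]>.3)
    if k.sum()>10: print(round(r0,2),k.sum(),"z",np.round(np.percentile(Q[k,2],[1,99]),3),"b",np.round(np.percentile(b[k],[1,99]),3))
E
```

```text
3.9333 [8.99236578e-01 5.51812909e-01 1.05916620e+00 1.54804177e-04
 1.53154989e+00 1.46539477e-01] [0.3839297  0.57888253 0.46971142] 43.126015421729754 0.047417145718752184
rod 916 z 0.2603 c [0.3857 0.58  ] [0.0159 0.0168] yaw 42.9
long few 5
short few 0
mid few 0
fl1 few 0
fl2 few 0
fl3 few 0
block few 0
[ -0.9   1.3 222.7]
rod few 0
long 91 z 0.2515 c [0.4173 0.4914] [0.018  0.0176] yaw 69.5
short 85 z 0.2316 c [0.3956 0.4317] [0.0179 0.0177] yaw 60.0
mid 78 z 0.2414 c [0.3453 0.5004] [0.0174 0.0167] yaw 85.7
fl1 91 z 0.2635 c [0.5436 0.4179] [0.0178 0.0181] yaw 83.3
fl2 94 z 0.2635 c [0.529  0.2929] [0.018  0.0178] yaw 81.8
fl3 94 z 0.2637 c [0.4438 0.3032] [0.0183 0.0172] yaw 88.5
block 221 z 0.2172 c [0.4577 0.4279] [0.0384 0.0383] yaw 0.7
-0.05 74 z [0.333 0.363] b [-0.038  0.112]
0.0 796 z [0.314 0.363] b [-0.099  0.146]
0.05 1628 z [0.301 0.358] b [-0.086  0.147]
0.5 69 z [0.302 0.486] b [0.011 0.019]
0.6 643 z [0.359 0.442] b [0.068 0.109]
0.65 2842 z [0.302 0.527] b [0.047 0.107]
0.7 7330 z [0.304 0.53 ] b [0.027 0.104]
0.75 2006 z [0.359 0.401] b [0.012 0.086]
```

Call:
servo_tool --rows '[[[-1,1,25,0,0],[-1,1,45,0,0],[-1,1,51,0,0.2],[-1,1,51,0,1],[-1,1,51,0,1]]]'

```text
clock: 4.5
eef_pos: [0.3866, 0.5787, 0.4197]
tool_rot: [0.399, 0.917, 0.0, 0.0]
contact_force: [0.3, -0.1, -0.0]
grip_width: 0.0285
gripper_force: 0.0
```

Call:
servo_tool --rows '[[[0,0,0,0,1],[0,0,0,0,1],[0,0,0,0,1],[0,0,0,0,1]]]'

```text
clock: 4.83
eef_pos: [0.3867, 0.5787, 0.4202]
tool_rot: [0.4, 0.917, 0.001, 0.0]
contact_force: [0.6, -0.3, 6.6]
grip_width: 0.0158
gripper_force: 20.0
```

Call:
servo_tool --rows '[[[0,0,-15,0,1],[0,0,-40,0,1],[0,0,-70,0,1],[0,0,-100,0,1],[0,0,-100,0,1]]]'

```text
clock: 5.25
eef_pos: [0.3866, 0.5787, 0.5259]
tool_rot: [0.4, 0.917, 0.005, 0.001]
contact_force: [0.3, 0.7, -0.1]
grip_width: 0.0155
gripper_force: 20.0
```

```bash
python3 - <<'E'
from h import *
s,m,p,P=cloud("side"); cv2.imwrite("pics/s2.png",cv2.resize(p[60:340,120:494,::-1],None,fx=2,fy=2))
for t in("rod_tip","stand_hole","rod"):
    print(t,[(q["pixel"],q["confidence"],at_d(m,q["pixel"],0)) for q in ctrl.place_of("side",t)[:2]])
j=s["joints"];print(s["clock"],j,s["eef_pos"],s["contact_force"],yaw(s))
s2,m2,p2,P2=cloud("wrist")
print([(q["pixel"],q["confidence"]) for q in ctrl.place_of("wrist","rod_tip")[:2]])
tops(P2,B)
# planar FK fit from data
D=[([1.2375,.49359,1.3455,1.3025],[.1472,.6074,.4047]),([.894352,.538404,1.007039,1.59674],[.387496,.577847,.49899]),([.899237,.551813,1.059166,1.53155],[.38393,.578883,.469711])]
D.append((list(j[[0,1,2,4]]),s["eef_pos"]))
A=[];y=[]
for q,e in D:
    r=np.hypot(e[0],e[1]);lat=.0596;rr=np.sqrt(r*r-lat**2)
    a,b=q[1],q[1]+q[2]; print("lat",r*np.sin(np.arctan2(e[1],e[0])-q[0]),rr)
    A+= [[np.sin(a),np.sin(b),0,],[np.cos(a),np.cos(b),1]]; y+=[rr,e[2]]
print(np.linalg.lstsq(np.array(A),np.array(y),rcond=None))
E
```

```text
rod_tip [([341.1, 188.7], 0.37, array([0.51924284, 1.20922699, 0.4917946 ]))]
stand_hole [([336.6, 228.2], 0.75, array([0.51924284, 1.20922699, 0.4917946 ])), ([355.5, 199.3], 0.71, array([0.51924284, 1.20922699, 0.4917946 ]))]
rod [([357.3, 198.2], 0.69, array([0.51924284, 1.20922699, 0.4917946 ])), ([339.4, 190.2], 0.55, array([0.51924284, 1.20922699, 0.4917946 ]))]
5.25 [8.96056466e-01 5.24669851e-01 9.62582686e-01 3.68785749e-05
 1.64479824e+00 1.47860313e-01] [0.38661569 0.57868689 0.52585752] [ 0.2558869   0.72804163 -0.1328192 ] 42.868258414364696
[([275.8, 227.0], 0.59)]
rod few 0
long few 0
short few 0
mid 400 z 0.2417 c [0.3419 0.5066] [0.0243 0.0131] yaw 41.7
fl1 few 0
fl2 few 0
fl3 few 0
block few 0
lat 0.0596173734212467 0.6221337798255292
lat 0.059575472363342825 0.6931869483948756
lat 0.05962480502717697 0.692066190901564
lat 0.05960595290272077 0.6933960300701847
(array([ 0.6260787 ,  0.36438447, -0.04825662]), array([0.00101504]), np.int32(3), array([2.79769431, 2.04004774, 0.10541231]))
```

View pics/s2.png

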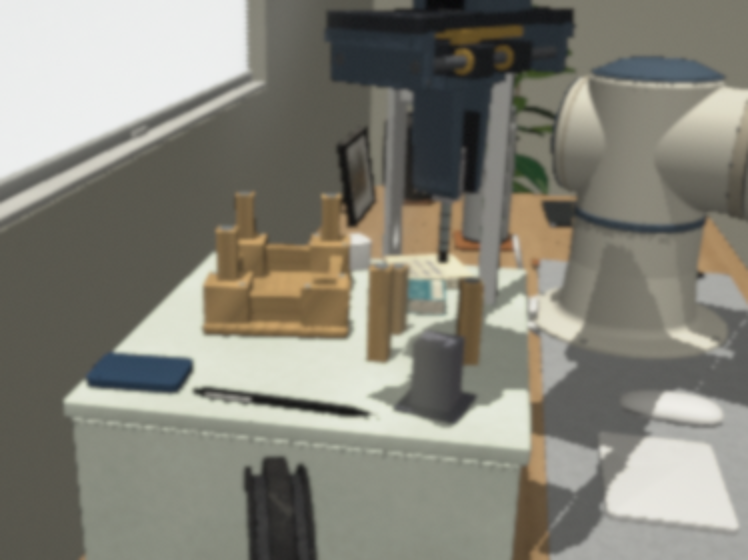

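```bash
python3 - <<'E'
from h import *
s,m,p,P=cloud("top"); cv2.imwrite("pics/t3.png",p[:,:,::-1])
j=s["joints"][0]; e=np.array([np.cos(j),np.sin(j)]); n=np.array([-e[1],e[0]])
Q=P[np.isfinite(P[...,0])]; a=Q[:,:2]@e; b=Q[:,:2]@n
for r0 in np.arange(-.1,.9,.05):
    k=(a>r0)&(a<r0+.05)&(abs(b)<.2)&(Q[:,2]>.56)
    if k.sum()>10: print(round(r0,2),k.sum(),"z",np.round(np.percentile(Q[k,2],[1,50,99]),3),"b",np.round(np.percentile(b[k],[1,50,99]),3))
print(s["eef_pos"])
E
```

```text
0.4 40 z [0.68  0.695 0.701] b [-0.002 -0.001  0.   ]
0.45 2893 z [0.641 0.705 0.717] b [-0.011  0.005  0.031]
0.5 6649 z [0.622 0.712 0.72 ] b [-0.011  0.016  0.111]
0.55 3628 z [0.636 0.682 0.711] b [-0.014  0.006  0.127]
0.6 8458 z [0.575 0.688 0.714] b [-0.012  0.063  0.129]
0.65 15465 z [0.652 0.724 0.735] b [-0.022  0.043  0.124]
0.7 4314 z [0.68  0.725 0.734] b [-0.022  0.022  0.075]
[0.38647037 0.57842382 0.51741431]
```

View pics/t3.png

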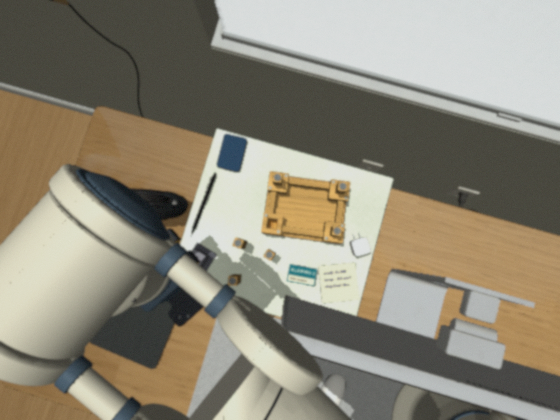

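Call:
servo_tool --rows '[[[-25,-8,0,0,1],[-60,-18,0,0,1],[-95,-30,0,0,1],[-130,-40,0,0,1],[-159,-49,0,0,1]]]'

```text
clock: 6.02
eef_pos: [0.4594, 0.4266, 0.5181]
tool_rot: [0.4, 0.917, -0.001, -0.0]
contact_force: [0.3, 0.2, 0.0]
grip_width: 0.016
gripper_force: 20.0
```

Call:
servo_tool --rows '[[[0,0,0,0,1],[0,0,0,0,1],[0,0,0,0,1]]]'

```text
clock: 6.27
eef_pos: [0.4587, 0.4288, 0.5183]
tool_rot: [0.4, 0.916, -0.0, -0.0]
contact_force: [1.1, 0.0, -0.9]
grip_width: 0.016
gripper_force: 20.0
```

```bash
python3 - <<'E'
from h import *
for n in("wrist","side"):
    s,m,p,P=cloud(n); cv2.imwrite(f"pics/{n}4.png",p[:,:,::-1])
    print(n,s["clock"],s["eef_pos"],s["contact_force"],yaw(s),s["joints"])
    for t,z in(("socket",.218),("rod_tip",.2757)):
        print(t,[(q["pixel"],q["confidence"],np.round(at_z(m,q["pixel"],z),4)) for q in ctrl.place_of(n,t)[:2]])
    tops(P,B)
    k=(np.hypot(P[...,0]-s["eef_pos"][0],P[...,1]-s["eef_pos"][1])<.012)&(P[...,2]<.30)&(P[...,2]>.27)
    if k.any(): print("rod",k.sum(),np.nanmin(P[k],0),np.nanmedian(P[k],0),np.nanmax(P[k],0))
E
```

```text
wrist 6.2667 [0.45871148 0.42883178 0.51832273] [ 1.07622982  0.02651698 -0.85133189] 42.83630461504551 [ 6.56602148e-01  4.17632513e-01  1.16364233e+00  3.36017521e-04
  1.56094015e+00 -9.10357078e-02]
socket [([281.5, 207.5], 0.96, array([0.4603, 0.4298, 0.218 ]))]
rod_tip [([276.0, 225.9], 0.37, array([0.4552, 0.4295, 0.2757]))]
rod few 0
long 786 z 0.252 c [0.4185 0.4926] [0.0179 0.018 ] yaw 70.6
short 641 z 0.2319 c [0.3967 0.4332] [0.0183 0.018 ] yaw 59.1
mid 921 z 0.2419 c [0.3458 0.502 ] [0.0181 0.0185] yaw 87.1
fl1 few 0
fl2 few 0
fl3 few 0
block 1278 z 0.2176 c [0.4588 0.4285] [0.0387 0.0389] yaw 84.1
rod 155 [0.45324977 0.42703367 0.27632066] [0.45467198 0.43260417 0.28999772] [0.45983091 0.43382832 0.2999639 ]
side 6.4167 [0.45827477 0.42954339 0.51841082] [ 0.57152189 -0.68911501 -0.41370887] 42.93081079558046 [ 6.57973051e-01  4.17792144e-01  1.16315186e+00  1.69758007e-04
  1.56100271e+00 -9.13126067e-02]
socket [([282.8, 196.2], 0.86, array([0.4576, 0.4093, 0.218 ])), ([317.8, 222.9], 0.16, array([0.4126, 0.5396, 0.218 ]))]
rod_tip [([284.8, 166.9], 0.49, array([0.4555, 0.4205, 0.2757]))]
rod few 0
long 88 z 0.2507 c [0.4197 0.4937] [0.0182 0.0177] yaw 69.5
short 46 z 0.231 c [0.3934 0.4347] [0.0149 0.0242] yaw 2.5
mid 86 z 0.2405 c [0.3474 0.5034] [0.0188 0.0188] yaw 82.5
fl1 68 z 0.2626 c [0.5458 0.4217] [0.0165 0.0171] yaw 81.6
fl2 49 z 0.2623 c [0.5319 0.2988] [0.0193 0.0158] yaw 10.9
fl3 few 20
block 115 z 0.2175 c [0.4595 0.4294] [0.0354 0.0372] yaw 80.1
rod 67 [0.45423661 0.42859396 0.27597622] [0.45808944 0.43227328 0.28824141] [0.46150836 0.43604242 0.29962092]
```

View pics/wrist4.png

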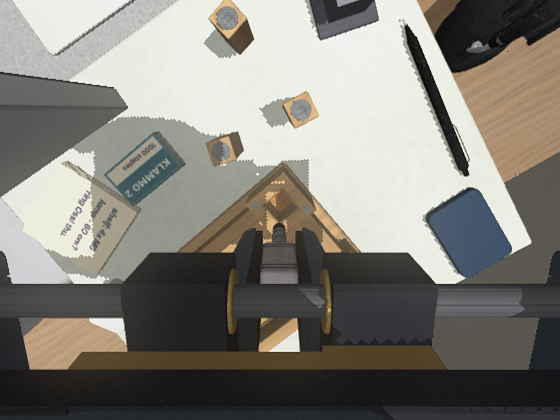

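Call:
servo_tool --rows '[[[-2,1,15,0,1],[-2,1,35,0,1],[-2,1,50,0,1],[-2,1,55,0,1],[-2,1,55,0,1]]]'

```text
clock: 6.98
eef_pos: [0.4606, 0.428, 0.4625]
tool_rot: [0.4, 0.917, -0.001, -0.001]
contact_force: [0.1, 0.0, 0.6]
grip_width: 0.0157
gripper_force: 20.0
```

Call:
servo_tool --rows '[[[0,0,5,0,1],[0,0,10,0,1],[0,0,14,0,1],[0,0,16,0,1],[0,0,16,0,1]]]'

```text
clock: 7.4
eef_pos: [0.4608, 0.4278, 0.4474]
tool_rot: [0.4, 0.917, -0.0, -0.0]
contact_force: [0.2, 0.2, -0.7]
grip_width: 0.016
gripper_force: 20.0
```

Call:
servo_tool --rows '[[[0,0,1.5,0,1],[0,0,3,0,1],[0,0,4,0,1],[0,0,4,0,1]]]'

```text
clock: 7.73
eef_pos: [0.4608, 0.4278, 0.4436]
tool_rot: [0.4, 0.917, -0.0, -0.0]
contact_force: [0.9, 0.8, -0.5]
grip_width: 0.0163
gripper_force: 20.0
```

Call:
servo_tool --rows '[[[0,0,1,0,1],[0,0,2,0,1],[0,0,2,0,1]]]'

```text
clock: 7.98
eef_pos: [0.4608, 0.4278, 0.4415]
tool_rot: [0.4, 0.917, -0.0, -0.0]
contact_force: [-1.3, 0.2, -0.7]
grip_width: 0.0158
gripper_force: 20.0
```

Call:
servo_tool --rows '[[[0,0,1.5,0,1],[0,0,3,0,1],[0,0,4.5,0,1],[0,0,5.5,0,1],[0,0,5.5,0,1]]]'

```text
clock: 8.4
eef_pos: [0.4608, 0.4278, 0.4359]
tool_rot: [0.4, 0.917, -0.0, -0.0]
contact_force: [-0.1, -0.7, -0.2]
grip_width: 0.0162
gripper_force: 20.0
```

Call:
servo_tool --rows '[[[0,0,1,0,1],[0,0,2,0,1],[0,0,2,0,1]]]'

```text
clock: 8.65
eef_pos: [0.4608, 0.4278, 0.434]
tool_rot: [0.4, 0.917, -0.0, -0.0]
contact_force: [1.1, -0.3, -0.6]
grip_width: 0.0156
gripper_force: 20.0
```

Call:
servo_tool --rows '[[[0,0,1,0,1],[0,0,1,0,1],[0,0,1,0,1]]]'

```text
clock: 8.9
eef_pos: [0.4609, 0.4278, 0.4332]
tool_rot: [0.4, 0.917, -0.0, -0.0]
contact_force: [0.3, 0.5, -0.0]
grip_width: 0.0159
gripper_force: 20.0
```

Call:
servo_tool --rows '[[[0,0,0.7,0,1],[0,0,0.7,0,1],[0,0,0.7,0,1]]]'

```text
clock: 9.15
eef_pos: [0.4609, 0.4278, 0.4325]
tool_rot: [0.4, 0.917, -0.0, -0.0]
contact_force: [-0.5, 0.1, -0.7]
grip_width: 0.0156
gripper_force: 20.0
```

Call:
servo_tool --rows '[[[0,0,0.7,0,1],[0,0,0.7,0,1],[0,0,0.7,0,1]]]'

```text
clock: 9.4
eef_pos: [0.4608, 0.4278, 0.4318]
tool_rot: [0.4, 0.917, -0.0, -0.0]
contact_force: [-0.3, 0.6, 0.1]
grip_width: 0.0158
gripper_force: 20.0
```

Call:
servo_tool --rows '[[[0,0,1,0,1],[0,0,1.7,0,1],[0,0,1.7,0,1]]]'

```text
clock: 9.65
eef_pos: [0.4608, 0.4278, 0.4299]
tool_rot: [0.4, 0.917, -0.0, -0.0]
contact_force: [-0.5, -0.3, -0.5]
grip_width: 0.0158
gripper_force: 20.0
```

Call:
servo_tool --rows '[[[0,0,1.2,0,1],[0,0,2.5,0,1],[0,0,3.5,0,1],[0,0,3.5,0,1]]]'

```text
clock: 9.98
eef_pos: [0.4608, 0.4278, 0.4263]
tool_rot: [0.4, 0.917, -0.0, -0.0]
contact_force: [-1.1, -0.5, 0.1]
grip_width: 0.0157
gripper_force: 20.0
```

Call:
servo_tool --rows '[[[0,0,1,0,1],[0,0,2,0,1],[0,0,2,0,1]]]'

```text
clock: 10.23
eef_pos: [0.4608, 0.4278, 0.4244]
tool_rot: [0.4, 0.917, -0.0, -0.0]
contact_force: [-0.5, 0.4, -0.7]
grip_width: 0.0159
gripper_force: 20.0
```

Call:
servo_tool --rows '[[[0,0,0.7,0,1],[0,0,0.7,0,1],[0,0,0.7,0,1]]]'

```text
clock: 10.48
eef_pos: [0.4608, 0.4278, 0.4242]
tool_rot: [0.4, 0.917, 0.0, 0.0]
contact_force: [-1.6, -0.0, 4.4]
grip_width: 0.016
gripper_force: 20.0
```

Call:
servo_tool --rows '[[[0,0,0.2,0,1],[0,0,0.2,0,1],[0,0,0.2,0,1]]]'

```text
clock: 10.73
eef_pos: [0.4609, 0.4278, 0.4241]
tool_rot: [0.4, 0.917, 0.0, 0.0]
contact_force: [-1.4, -0.3, 6.2]
grip_width: 0.0157
gripper_force: 20.0
```

Call:
servo_tool --rows '[[[0,0,-10,0,1],[0,0,-35,0,1],[0,0,-65,0,1],[0,0,-93,0,1],[0,0,-93,0,1]]]'

```text
clock: 11.15
eef_pos: [0.4611, 0.4281, 0.5231]
tool_rot: [0.4, 0.917, 0.004, 0.002]
contact_force: [0.2, -0.2, 0.3]
grip_width: 0.0157
gripper_force: 20.0
```

Call:
servo_tool --rows '[[[30,9,0,0,1],[65,19,0,0,1],[100,30,0,0,1],[135,40,0,0,1],[161,48,0,0,1]]]'

```text
clock: 11.57
eef_pos: [0.3849, 0.5806, 0.517]
tool_rot: [0.399, 0.917, 0.0, -0.0]
contact_force: [0.2, 0.1, -1.1]
grip_width: 0.0157
gripper_force: 20.0
```

Call:
servo_tool --rows '[[[0,0,0,0,1],[0,0,15,0,1],[0,0,35,0,1],[0,0,45,0,1],[0,0,45,0,1]]]'

```text
clock: 11.98
eef_pos: [0.3864, 0.5781, 0.4694]
tool_rot: [0.4, 0.917, -0.002, -0.001]
contact_force: [-0.0, 0.5, -0.8]
grip_width: 0.0157
gripper_force: 20.0
```

Call:
servo_tool --rows '[[[0,0,0,0,1],[0,0,2,0,1],[0,0,5,0,1],[0,0,8,0,1],[0,0,10,0,1]]]'

```text
clock: 12.4
eef_pos: [0.3866, 0.5784, 0.4618]
tool_rot: [0.4, 0.917, 0.0, 0.0]
contact_force: [0.2, -0.4, -1.5]
grip_width: 0.016
gripper_force: 20.0
```

Call:
servo_tool --rows '[[[0,0,4,0,1],[0,0,12,0,1],[0,0,22,0,1],[0,0,30,0,1],[0,0,35,0,1]]]'

```text
clock: 12.82
eef_pos: [0.3864, 0.5783, 0.4248]
tool_rot: [0.4, 0.917, -0.001, -0.0]
contact_force: [-0.2, 0.1, -0.4]
grip_width: 0.0162
gripper_force: 20.0
```

Call:
servo_tool --rows '[[[0,0,1,0,1],[0,0,2,0,1],[0,0,3,0,1],[0,0,3.5,0,1]]]'

```text
clock: 13.15
eef_pos: [0.3866, 0.5786, 0.4234]
tool_rot: [0.4, 0.917, 0.0, 0.0]
contact_force: [-0.0, -0.5, -0.8]
grip_width: 0.0158
gripper_force: 20.0
```

Call:
servo_tool --rows '[[[0,0,1.5,0,1],[0,0,3,0,1],[0,0,4,0,1],[0,0,4,0,1]]]'

```text
clock: 13.48
eef_pos: [0.3865, 0.5785, 0.4202]
tool_rot: [0.4, 0.917, 0.001, 0.0]
contact_force: [-1.3, -2.4, 9.8]
grip_width: 0.0157
gripper_force: 20.0
```

Call:
servo_tool --rows '[[[0,0,0,0,0],[0,0,0,0,0],[0,0,0,0,0],[0,0,0,0,0]]]'

```text
clock: 13.82
eef_pos: [0.3865, 0.5785, 0.4191]
tool_rot: [0.4, 0.917, -0.0, -0.0]
contact_force: [-0.3, 0.4, -0.8]
grip_width: 0.0398
gripper_force: 0.0
```

Call:
servo_tool --rows '[[[0,0,-10,0,0],[0,0,-35,0,0],[0,0,-70,0,0],[0,0,-70,0,0]]]'

```text
clock: 14.15
eef_pos: [0.3868, 0.5789, 0.4968]
tool_rot: [0.4, 0.917, 0.005, 0.001]
contact_force: [0.1, 0.5, 2.0]
grip_width: 0.0458
gripper_force: 0.0
```

```bash
python3 - <<'E'
from h import *
s,m,p,P=cloud("wrist"); cv2.imwrite("pics/w5.png",p[:,:,::-1])
print(s["clock"],s["eef_pos"],s["grip_width"],yaw(s)); tops(P,B)
s,m,p,P=cloud("side"); cv2.imwrite("pics/s5.png",p[:,:,::-1]); tops(P,B)
E
```

```text
14.15 [0.38682057 0.57892993 0.49676792] 0.045812801435764786 42.8595874841068
rod 729 z 0.2603 c [0.3853 0.5796] [0.0159 0.0168] yaw 42.8
long 444 z 0.2517 c [0.4208 0.4974] [0.0151 0.0192] yaw 28.3
short few 0
mid 88 z 0.2395 c [0.3394 0.5095] [0.0119 0.0057] yaw 39.1
fl1 few 0
fl2 few 0
fl3 few 0
block few 0
rod 137 z 0.2567 c [0.3876 0.5803] [0.0167 0.0182] yaw 53.2
long 85 z 0.251 c [0.4197 0.4939] [0.0191 0.0179] yaw 68.4
short 44 z 0.2311 c [0.3974 0.4339] [0.0184 0.0169] yaw 61.3
mid 84 z 0.2407 c [0.3475 0.5027] [0.0175 0.0188] yaw 1.0
fl1 69 z 0.2623 c [0.5457 0.4209] [0.0184 0.0172] yaw 89.9
fl2 48 z 0.2623 c [0.5317 0.2979] [0.0149 0.0177] yaw 86.8
fl3 45 z 0.262 c [0.4463 0.31  ] [0.0132 0.0163] yaw 89.3
block 112 z 0.2175 c [0.4595 0.4293] [0.036  0.0372] yaw 85.2
```

Call:
servo_tool --rows '[[[-20,-9,0,-0.1,-0.1],[-45,-18,0,-0.22,-0.1],[-65,-27,0,-0.34,-0.1],[-85,-36,0,-0.46,-0.1],[-85,-36,0,-0.474,-0.1]]]'

```text
clock: 14.67
eef_pos: [0.419, 0.4888, 0.4889]
tool_rot: [0.17, 0.985, -0.001, -0.0]
contact_force: [0.1, 0.8, 0.8]
grip_width: 0.0503
gripper_force: 0.0
```

Call:
servo_tool --rows '[[[0,0,0,0,-0.1],[0,0,0,0,-0.1],[0,0,0,0,-0.1]]]'

```text
clock: 14.92
eef_pos: [0.4176, 0.4924, 0.4889]
tool_rot: [0.174, 0.985, -0.0, -0.0]
contact_force: [0.5, -0.2, 0.2]
grip_width: 0.0501
gripper_force: 0.0
```

```bash
python3 - <<'E'
from h import *
s,m,p,P=cloud("wrist"); cv2.imwrite("pics/w6.png",p[:,:,::-1])
print(s["clock"],s["eef_pos"],s["grip_width"],yaw(s),s["joints"]); tops(P,B)
k=(abs(P[...,2]-.252)<.006)&(np.hypot(P[...,0]-.4185,P[...,1]-.4926)<.02)
q=P[k];r=cv2.minAreaRect(q[:,:2].astype(np.float32));print(rel(s,[*r[0],.238]))
print([(q["pixel"],q["confidence"],at_z(m,q["pixel"],.252)) for q in ctrl.place_of("wrist","leg_long_top")[:2]])
E
```

```text
14.9167 [0.41763955 0.49238903 0.48886212] 0.05014099320948175 69.93975243697952 [ 7.74866580e-01  4.62128648e-01  1.16690751e+00  1.84076136e-04
  1.51302958e+00 -4.45822985e-01]
rod 957 z 0.2604 c [0.3854 0.5792] [0.0166 0.0162] yaw 42.6
long 848 z 0.2519 c [0.4183 0.4926] [0.0177 0.0186] yaw 69.8
short 745 z 0.2318 c [0.3967 0.4333] [0.0182 0.0187] yaw 59.3
mid 918 z 0.2419 c [0.3457 0.502 ] [0.0181 0.018 ] yaw 88.3
fl1 few 0
fl2 few 0
fl3 287 z 0.2617 c [0.4443 0.3115] [0.0173 0.0074] yaw 2.2
block 72 z 0.2176 c [0.4514 0.4451] [0.0085 0.0078] yaw 66.5
[ -0.7   0.5 250.9]
[([280.2, 232.6], 0.82, array([0.41777006, 0.49355256, 0.252     ]))]
```

View pics/w6.png

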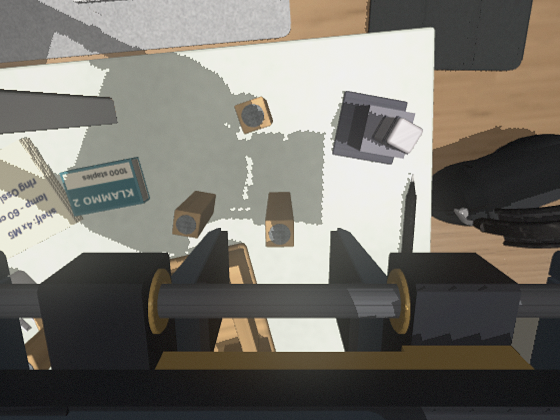

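Call:
servo_tool --rows '[[[-0.5,0.5,20,0,0.1],[-0.5,0.5,45,0,0.1],[-0.5,0.5,65,0,0.1],[-0.5,0.5,77,0,0.1],[-0.5,0.5,79,0,0.1]]]'

```text
clock: 15.43
eef_pos: [0.418, 0.4921, 0.4075]
tool_rot: [0.174, 0.985, -0.002, -0.001]
contact_force: [-0.8, -1.2, 0.1]
grip_width: 0.0406
gripper_force: 0.0
```

Call:
servo_tool --rows '[[[0,0,0,0,0.4],[0,0,0,0,1],[0,0,0,0,1],[0,0,0,0,1],[0,0,0,0,1]]]' --newtons 15

```text
clock: 15.85
eef_pos: [0.4187, 0.4922, 0.4113]
tool_rot: [0.174, 0.985, 0.001, 0.001]
contact_force: [-0.1, 0.5, 5.5]
grip_width: 0.0183
gripper_force: 15.0
```

Call:
servo_tool --rows '[[[0,0,0,0,1],[0,0,-5,0,1],[0,0,-20,0,1],[0,0,-45,0,1],[0,0,-70,0,1]]]'

```text
clock: 16.27
eef_pos: [0.4184, 0.4918, 0.4809]
tool_rot: [0.174, 0.985, -0.001, -0.0]
contact_force: [0.5, 0.3, 0.3]
grip_width: 0.018
gripper_force: 15.0
```

Call:
servo_tool --rows '[[[-12,-9,0,-0.06,1],[-27,-20,0,-0.12,1],[-45,-34,0,-0.18,1],[-60,-45,0,-0.232,1],[-60,-45,0,-0.232,1]]]'

```text
clock: 16.68
eef_pos: [0.4611, 0.4269, 0.4807]
tool_rot: [0.058, 0.998, -0.0, 0.0]
contact_force: [0.6, -0.3, -0.4]
grip_width: 0.0183
gripper_force: 15.0
```

Call:
servo_tool --rows '[[[0,0,0,0,1],[0,0,0,0,1],[0,0,0,0,1]]]'

```text
clock: 16.93
eef_pos: [0.4592, 0.4298, 0.4803]
tool_rot: [0.058, 0.998, 0.0, -0.0]
contact_force: [0.1, 0.2, -0.1]
grip_width: 0.0178
gripper_force: 15.0
```

```bash
python3 - <<'E'
from h import *
B2=[("long",(.417,.491),.245,.258)]
for n in("wrist","side","top"):
    s,m,p,P=cloud(n); cv2.imwrite(f"pics/{n}7.png",p[:,:,::-1])
    print(n,s["clock"],s["eef_pos"],yaw(s)); tops(P,B)
    for t,z in(("socket",.2175),("leg_long",.2400)):
        print(t,[(np.round(q["pixel"]),round(q["confidence"],2),np.round(at_z(m,q["pixel"],z),4)) for q in ctrl.place_of(n,t)[:2]])
    A=axes(s); Q=(P-s["eef_pos"])@A*1000
    k=(abs(Q[...,0])<16)&(abs(Q[...,1])<14)&(P[...,2]<.285)&(P[...,2]>.245)
    if k.sum()>20:
        q=Q[k]; print("leg in hand",k.sum(),"x",np.percentile(q[:,0],[2,50,98]).round(1),"y",np.percentile(q[:,1],[2,50,98]).round(1),"z",np.percentile(q[:,2],[2,98]).round(1))
E
```

```text
wrist 16.9333 [0.45916743 0.42980855 0.48030021] 83.29973253279604
rod 1340 z 0.26 c [0.3858 0.5792] [0.0174 0.0169] yaw 41.7
long few 0
short 881 z 0.2319 c [0.3969 0.4332] [0.0179 0.0181] yaw 59.6
mid 1318 z 0.2419 c [0.3458 0.5017] [0.0182 0.0185] yaw 87.0
fl1 few 0
fl2 207 z 0.2628 c [0.5232 0.2915] [0.0109 0.0068] yaw 88.5
fl3 1174 z 0.2635 c [0.4448 0.3045] [0.0191 0.0186] yaw 83.3
block 1174 z 0.2176 c [0.4561 0.4288] [0.0384 0.0341] yaw 87.8
socket [(array([279., 222.]), 0.82, array([0.4599, 0.4305, 0.2175]))]
leg_long [(array([278., 231.]), 0.96, array([0.4594, 0.4298, 0.24  ]))]
leg in hand 731 x [8.8 9.3 9.7] y [-8.2  0.1  8.9] z [195.9 233.9]
side 17.0833 [0.4591905  0.42976123 0.48020003] 83.33673430609701
rod 137 z 0.2569 c [0.3875 0.5801] [0.0166 0.0176] yaw 46.1
long few 0
short 73 z 0.2311 c [0.3977 0.4344] [0.0194 0.0186] yaw 62.9
mid 85 z 0.2405 c [0.3471 0.5031] [0.0206 0.018 ] yaw 85.7
fl1 71 z 0.2623 c [0.5457 0.4218] [0.0182 0.0173] yaw 88.2
fl2 47 z 0.2621 c [0.5316 0.2974] [0.0147 0.0172] yaw 78.7
fl3 few 0
block 119 z 0.2175 c [0.4594 0.4296] [0.0366 0.0375] yaw 87.5
socket [(array([281., 197.]), 0.94, array([0.4616, 0.4126, 0.2175])), (array([337., 262.]), 0.19, array([0.4071, 0.6724, 0.2175]))]
leg_long [(array([282., 191.]), 0.84, array([0.4613, 0.4449, 0.24  ]))]
leg in hand 230 x [-8.3  0.2  8.3] y [-3.   8.5 11.5] z [196.3 233.6]
top 17.2333 [0.45938988 0.42952297 0.4801696 ] 83.32719044128847
rod few 7
long few 0
short 78 z 0.2319 c [0.3956 0.4315] [0.0174 0.0178] yaw 57.3
mid few 0
fl1 few 0
fl2 few 4
fl3 94 z 0.2636 c [0.4438 0.3031] [0.0179 0.0176] yaw 85.1
block few 0
socket [(array([271., 254.]), 0.47, array([0.3961, 0.427 , 0.2175]))]
leg_long []
```

View pics/wrist7.png

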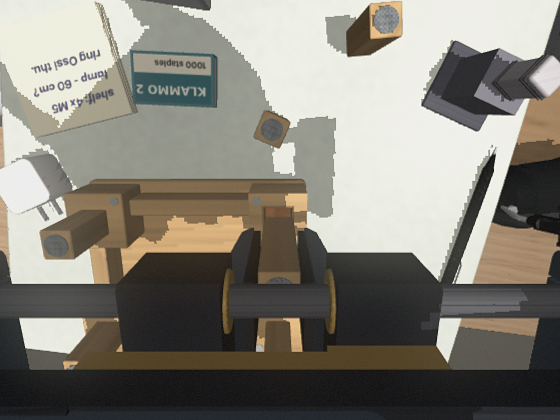

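```bash
python3 - <<'E'
from h import *
for n in("wrist","side"):
    s,m,p,P=cloud(n); A=axes(s)
    # riser-aligned axes: y at 83.25deg
    t=np.radians(83.25); yy=np.array([np.cos(t),np.sin(t)]); xx=np.array([-yy[1],yy[0]])
    D=P[...,:2]-s["eef_pos"][:2]; X=D@xx*1000; Y=D@yy*1000
    k=(abs(P[...,2]-.2175)<.004)&(abs(X)<30)&(abs(Y)<30)
    print(n,k.sum(),"block x",np.percentile(X[k],[.5,2,98,99.5]).round(1),"y",np.percentile(Y[k],[.5,2,98,99.5]).round(1))
    k2=k&(X>-5)&(X<15); print(" mid rows y",np.percentile(Y[k2],[1,99]).round(1))
    k3=k&(abs(Y)<17); print(" x ",np.percentile(X[k3],[1,99]).round(1))
    # far wall of socket visible: points below block top within
    k4=(P[...,2]<.213)&(P[...,2]>.18)&(abs(X)<11)&(abs(Y)<11)
    if k4.sum()>5: print(" hole",k4.sum(),np.percentile(X[k4],[2,50,98]).round(1),np.percentile(Y[k4],[2,50,98]).round(1))
E
```

```text
wrist 1591 block x [-12.3  -8.2  19.9  20.1] y [-19.9 -19.4  19.4  19.9]
 mid rows y [-19.9  19.9]
 x  [-10.9  20. ]
 hole 272 [-7.3 -3.   2.6] [-9.7 -0.   9.7]
side 193 block x [-20.9 -20.7  18.3  18.8] y [-18.2 -17.7  21.4  21.6]
 mid rows y [-17.8  21.4]
 x  [-20.6  18.7]
 hole 14 [-9.7  0.5  7.7] [-10.8 -10.   -8.3]
```

Call:
servo_tool --rows '[[[-0.5,0.2,8,0,1],[-0.5,0.2,16,0,1],[-0.5,0.2,18,0,1],[-0.5,0.2,18,0,1]]]'

```text
clock: 17.82
eef_pos: [0.46, 0.4292, 0.4609]
tool_rot: [0.058, 0.998, -0.001, -0.001]
contact_force: [-0.4, -0.3, -0.5]
grip_width: 0.0181
gripper_force: 15.0
```

Call:
servo_tool --rows '[[[0,0,1.5,0,1],[0,0,3,0,1],[0,0,4.5,0,1],[0,0,6,0,1]]]'

```text
clock: 18.15
eef_pos: [0.4601, 0.4294, 0.4562]
tool_rot: [0.058, 0.998, 0.0, 0.0]
contact_force: [0.2, 0.1, 0.2]
grip_width: 0.0179
gripper_force: 15.0
```

Call:
servo_tool --rows '[[[0,0,1.5,0,1],[0,0,3,0,1],[0,0,4,0,1],[0,0,4,0,1]]]'

```text
clock: 18.48
eef_pos: [0.4601, 0.4293, 0.452]
tool_rot: [0.058, 0.998, -0.0, -0.0]
contact_force: [-0.2, -0.1, 0.4]
grip_width: 0.0177
gripper_force: 15.0
```

Call:
servo_tool --rows '[[[0,0,2.5,0,1],[0,0,5,0,1],[0,0,8,0,1],[0,0,8,0,1]]]'

```text
clock: 18.82
eef_pos: [0.4601, 0.4293, 0.4434]
tool_rot: [0.058, 0.998, -0.0, -0.0]
contact_force: [0.1, 1.0, -0.9]
grip_width: 0.0181
gripper_force: 15.0
```

It slides in freely.

Call:
servo_tool --rows '[[[0,0,3,0,1],[0,0,7,0,1],[0,0,11,0,1],[0,0,15,0,1],[0,0,17,0,1]]]'

```text
clock: 19.23
eef_pos: [0.46, 0.4293, 0.4264]
tool_rot: [0.058, 0.998, -0.0, -0.0]
contact_force: [-0.8, -0.1, -0.5]
grip_width: 0.0182
gripper_force: 15.0
```

Call:
servo_tool --rows '[[[0,0,0.7,0,1],[0,0,1.5,0,1],[0,0,2,0,1],[0,0,2,0,1]]]'

```text
clock: 19.57
eef_pos: [0.4602, 0.4294, 0.4253]
tool_rot: [0.058, 0.998, 0.0, 0.0]
contact_force: [-0.2, -0.7, -1.3]
grip_width: 0.0182
gripper_force: 15.0
```

Call:
servo_tool --rows '[[[0,0,0.7,0,1],[0,0,1.2,0,1],[0,0,1.2,0,1]]]'

```text
clock: 19.82
eef_pos: [0.4601, 0.4294, 0.424]
tool_rot: [0.058, 0.998, -0.0, -0.0]
contact_force: [0.0, 0.2, -0.3]
grip_width: 0.0182
gripper_force: 15.0
```

Call:
servo_tool --rows '[[[0,0,0.7,0,1],[0,0,1,0,1],[0,0,1,0,1]]]'

```text
clock: 20.07
eef_pos: [0.4601, 0.4294, 0.4233]
tool_rot: [0.058, 0.998, 0.0, 0.0]
contact_force: [-0.6, -1.2, 3.6]
grip_width: 0.0179
gripper_force: 15.0
```

Call:
servo_tool --rows '[[[0,0,0.5,0,1],[0,0,0.5,0,1],[0,0,0.5,0,1]]]'

```text
clock: 20.32
eef_pos: [0.4601, 0.4293, 0.4233]
tool_rot: [0.058, 0.998, 0.0, 0.0]
contact_force: [-1.1, -2.5, 10.8]
grip_width: 0.0179
gripper_force: 15.0
```

Call:
servo_tool --rows '[[[0,0,0,0,0.2],[0,0,0,0,0.2],[0,0,0,0,0.2],[0,0,0,0,0.2]]]'

```text
clock: 20.65
eef_pos: [0.4601, 0.4294, 0.4224]
tool_rot: [0.058, 0.998, -0.0, -0.0]
contact_force: [-1.3, -0.2, 0.5]
grip_width: 0.0363
gripper_force: 0.0
```

Call:
servo_tool --rows '[[[0,0,-10,0,0.2],[0,0,-35,0,0.2],[0,0,-70,0,0.2],[0,0,-100,0,0.2],[0,0,-100,0,0.2]]]'

```text
clock: 21.07
eef_pos: [0.4604, 0.4296, 0.5296]
tool_rot: [0.058, 0.998, 0.003, 0.004]
contact_force: [1.0, 0.2, 1.0]
grip_width: 0.0362
gripper_force: 0.0
```

```bash
python3 - <<'E'
from h import *
B.append(("placed",(.459,.429),.25,.28))
for n in("side","wrist"):
    s,m,p,P=cloud(n); cv2.imwrite(f"pics/{n}8.png",p[:,:,::-1])
    print(n,s["clock"],s["eef_pos"],s["grip_width"]); tops(P,B)
E
```

```text
side 21.0667 [0.46038953 0.42961167 0.52963538] 0.03616970235518125
rod 136 z 0.2569 c [0.3861 0.5799] [0.0183 0.017 ] yaw 36.8
long few 0
short 71 z 0.2309 c [0.3979 0.4341] [0.0197 0.0183] yaw 61.8
mid 85 z 0.2406 c [0.3475 0.5037] [0.0185 0.0177] yaw 86.1
fl1 68 z 0.2627 c [0.5457 0.4216] [0.0168 0.0174] yaw 84.9
fl2 48 z 0.2619 c [0.532  0.2984] [0.0139 0.0179] yaw 87.5
fl3 45 z 0.2618 c [0.4463 0.3087] [0.0134 0.0159] yaw 86.2
block 107 z 0.2179 c [0.4591 0.4308] [0.038  0.0334] yaw 2.4
placed 115 z 0.2591 c [0.461  0.4307] [0.0197 0.0174] yaw 86.2
wrist 21.1167 [0.46026488 0.42949182 0.5266063 ] 0.036606654547324154
rod 906 z 0.2602 c [0.3856 0.5793] [0.0166 0.0176] yaw 43.9
long few 0
short 619 z 0.2319 c [0.3969 0.4332] [0.018 0.018] yaw 59.4
mid 881 z 0.2419 c [0.3459 0.5021] [0.0186 0.0182] yaw 88.6
fl1 472 z 0.2639 c [0.5453 0.4195] [0.0174 0.018 ] yaw 82.6
fl2 few 0
fl3 788 z 0.2636 c [0.4447 0.3046] [0.0183 0.0183] yaw 82.9
block 1065 z 0.2177 c [0.4575 0.4287] [0.0375 0.0364] yaw 83.7
placed 767 z 0.2638 c [0.4596 0.4298] [0.0178 0.0183] yaw 83.2
```

View pics/side8.png

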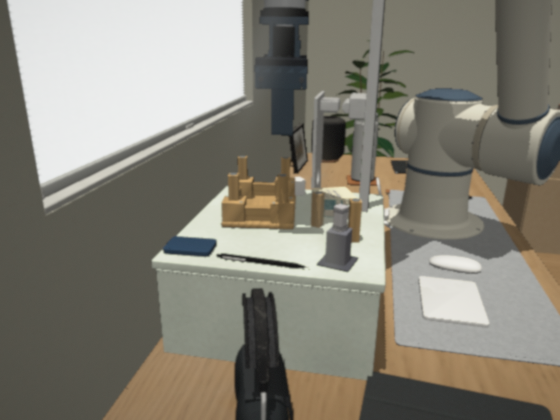

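The wrist depth puts the placed leg's top at 0.2638, against 0.2636 and 0.2639 for the fitted legs. The picture shows the leg standing at (285,180), the rod hanging in its stand at (340,240), and the hand clear of everything.

```bash
python3 -c "
from rig import ctrl
print(ctrl.close_job())"
```

```text
the job is handed in; nothing more can be done
None
```

I felt the socket with the rod and found it 36 mm deep, hung the rod back in its stand, and set the long leg fully home, level with the other legs to within about 0.2 mm by the wrist camera; the job is handed in, but no verdict came back.

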